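# Gauge the depth of a sample dish and lock the reading

## Task

Draw the lowest sample dish out of the front of the dispenser so that the two above drop down, and set it flat on the depth gauge's bed, between the orange guides and up to the orange back stop. Then lower the probe by its blue head, gently, until its red foot rests on the dish's floor, let it go, and throw the red-tipped lock lever fully over, away from its starting side, without shifting the reading. Leave the other two dishes in the dispenser and do not shift the other things on the table.

Things in the scene. Friction and masses are not known exactly. Their poses are not given: they have to be found in the camera images.
- dish_low: Lowest of three equal open aluminium dishes, yellow inside, 130 long (x) x 54 wide (y) x 20 high, 80 to 140 g; floor 4 thick, walls 3; same either way round. Origin: centre of the underside. At the start it lies on the dispenser's deck and stands about 53 mm out of the front slot; its sides are free there, to be gripped across the width.
- dish_mid: Second dish, equal to dish_low, resting on its rim at the start, inside the dispenser; drops onto the deck when dish_low is drawn out. Origin: centre of the underside.
- dish_top: Third dish, equal to the others, on top of dish_mid. Origin: centre of the underside.
- dispenser: Fixed white magazine, clear sides, 72 high (full stack 74). Origin on the table under the stack; front = its -x. Deck 14 high: 90 wide for x -75 to +80, then a tongue 30 wide to x = -114 (beside it fingers can go down to the table). Tower x -72 to +74, y -34 to +34, inside 60 wide. The slot is 25 high; lips above hold the upper dishes back. dish_low is free once pulled 80 mm to -x.
- gauge: Fixed depth gauge. Origin on the table under its column (34 x 40, 194 high); front = its -x side. The probe's vertical axis is at x = -65, y = 0. White base 14 high, x -105 to +30, y -60 to +60. White clamp block around the slide: x -88 to -42, y -25 to +115, z 118 to 150, above the dish's place; the dish goes in beneath it from the front.
- nest (a point): Where the centre of the dish's underside belongs: on top of the gauge's dark bed, 35 in front of the probe axis; axes as the gauge's. Bed 80 x 90, with a 30 wide tongue to 60 in front of this point (dish sides free for fingers there). Orange guides 10 high, 62 apart, x +17 to +62; orange back stop 20 high, face at x = +67, so the centred dish ends 2 mm before it.
- bed (a joint): Height setting of the gauge's bed, m: the bed's top is 24 mm + this above the table, 0 to 20 mm. Very stiff (90 N); leave as found.
- probe (a joint): Probe slide, m: 0 fully up, grows as it goes down, to 94 mm. Friction about 4 N holds it wherever it is left.
- foot (a joint): Spring travel of the red foot on the rod, m: 0 free, up to 6 mm pushed in; 1.5 N per mm. It may stay partly pushed in when the head is let go.
- probe_tip (a point): Centre of the underside of the probe's red round foot (18 in diameter, 14 high; the rod above is 12 thick); 118 mm above the table at probe = 0, foot = 0.
- probe_head (a point): Centre of the blue grip block on top of the probe rod, 34 x 34 x 42 high, sides along the gauge's x and y; 148 above the uncompressed foot's underside.
- lock (a joint): Lock lever's hinge, rad: 0 open, leaning 0.5 rad towards the gauge's front (-x); 1.0 locked, leaning 0.5 rad to the back (+x). Light friction (0.06 N m), stays where left. Independent of the slide.
- lock_tip (a point): Centre of the red ball (26 in diameter) at the end of the lock lever, 80 from its hinge.
- lock_pivot (a point): Lever's hinge point (hinge along the gauge's y), at gauge x = -65, y = +88, 172 above the table.
- bowl: Bystander: white bowl, 88 in diameter, 40 high. Origin: underside.
- spatula: Bystander: spatula lying flat.
- jar: Bystander: jar with a red cap, 64 in diameter, 90 high.
- mug: Bystander: blue mug, 80 in diameter, 90 high.
- bottle: Bystander: white bottle, 60 in diameter, 170 high.
- kettle: Bystander: steel kettle, 160 in diameter, 157 high.
Things that resemble listed ones, but are neither listed nor needed, are in the scene too. Leave any green, purple or turquoise look-alike of the dish_low alone.

How it is judged:
By the outcome, as a careful person would: the job done as asked, in the order asked, and still so for the second after the job is handed in, with the robot touching nothing.
It also fails if it takes over 69 s, if anything falls off the work surface, if the arm or the gripper's body presses on something with over 40 N, if the wrist force passes 120 N, or if a joint passes its speed limit or range.

## Robot

A 6-joint arm with a two-finger parallel gripper is mounted at the origin on the work surface. World frame = base frame: x ahead of the robot, y to its left, z up, the work surface at z = 0. Lengths are in m, angles in rad, forces in N, time in s.
With the tool pointing down it reaches from about 0.35 to 0.975 m from the base axis. Payload 17.4 kg.
Tool frame: the origin (TCP) lies between the finger pads; the fingertips stand 25 mm ahead of it and the grasp point (between the pads) lies 6 mm ahead of it; z points along the fingers, y is the line along which they close (so a half turn about z gives the same grasp; the last joint's range is limited). The gripper opens to 85 mm and grips with 20 to 120 N. Pads are 22 mm wide; open, the fingers measure 114 mm over their backs; the gripper's body (76 mm by 85 mm) begins 54 mm behind the grasp point. The pads swing forward as they close: fully open they stand 13 mm farther back than shut.
Start: joints at [1.172, 0.116, 1.442, -0, 1.584, -0.038], TCP at [0.238, 0.632, 0.22] pointing down, gripper open.
Joint ranges: [-2.83, 2.83], [-0.83, 2.19], [0.07, 2.5], [-1.14, 4.28], [0.01, 3], [-2.97, 2.97]. Speed limits (rad/s): [1.89, 1.89, 2.22, 3.14, 3.14, 3.14].

## Interface

Orientations are given as a rotation vector (axis times angle).
In Python, from bench import read_state, snapshot, calibration, job_done, masks_of, tip_of gives the robot as it stands.
- The arm moves only by the shell command python3 -m handwheel 'ROWS'. ROWS is JSON, a list that holds one entry, the list of rows, each a list of 7 numbers: the closure in counts, from 0 (fully open) to 255 (shut), then the shift along the world's x, y, z in mm, then the turn, a rotation vector about the world's x, y, z in rad. A call has 1 to 12 rows; each row is the pose to reach, as a shift and turn from the pose commanded when the call began; what a row does not reach only later rows make up. A row lasts 1/12 s, in which the tool goes at most 41.7 mm and 7.16 degrees, less where a joint would pass 70% of its speed; a pose out of reach is approached as far as the arm can. A call with a gripper value outside its range is refused whole. The fingers move at their own pace and stop on an object; the grip force is fixed at half the most. Time passes only in rows, so rows that repeat a pose let the fingers close. It gives the time, the measured TCP pose, the force, the opening and the grip force at its end, in the units of the state.
- read_state(): the state, without advancing time (a new reading comes with each control period).
- snapshot(name): name is "scene" or "side" or "wrist"; returns the picture (400x640x3 uint8, red, green, blue); there is no depth.
- calibration(name): a dict with "camera_matrix" (3x3 intrinsics, pixels), "R" (3x3) and "t" (3): a world point X has camera coordinates R X + t. Camera axes: x right, y down, z forward; pixel columns grow to the right and rows downward; lengths in m; the calibration is good to about 2 mm. A picture is of the moment at which its call begins: read the wrist's pose just before it. calibration takes no time and is no camera call; for the wrist camera it gives the pose at the moment of the call.
- job_done(): hands the job in; it is judged then, once.
Trained networks look in the newest picture that a camera, given by its name, has taken for a name from the list of things; names that differ only in an ending like _2 or _b are one class to them, and where a whole thing is asked for, a point or a joint stands for the part that bears it (a point fixed in the world has none). Each returns a list of dicts, best first, with "score" (0 to 1); they miss things now and then, are a little off and sometimes report something else, mostly with a low value. They report only what shows in the picture. A call takes as long as a camera call. They do not tell look-alikes from the thing itself.
- masks_of(query, camera): "pixels" (400x640 bool, what is visible of it) and "box" ([centre column, centre row, width, height] in pixels, round what is visible of it).
- tip_of(query, camera): "uv" ([column, row] in pixels: a listed point, or the origin of a listed thing).
The state is a dict: "time": time; "joint_positions": joint angles; "qd": joint speeds; "effort": joint torques, N m; "eef_pos": TCP position; "tcp_rot": TCP orientation; "contact_force": force on the tool from outside, world axes, zero at the start; "moment": the same for the moment, N m; "width": opening from 0.0 (shut) to 1.0 (fully open); "grasp_force": force on a finger pad.
Only numpy, scipy, OpenCV 4.12 (cv2) and the standard library are available. Lean on these libraries where they do the work, as an engineer would, in place of code of your own. Each camera call takes 0.05 s, during which the arm holds its last target. There are 200 camera calls.

## Working session

There is one attempt and no reset: what is moved stays moved. The work goes in short steps, Python scripts to look and compute and a shell command to move; the robot and the scene stay as the last step left them, time stands still between calls to the robot, and variables do not carry over. Pictures are saved under pics/ and viewed, at most 10 in all, crops included, and the job is handed in when it is done.

```bash
mkdir -p pics; ls
python3 - <<'E'
from bench import *
import cv2,numpy as np
ims=[snapshot(n) for n in("scene","side")]
for n,i in zip(("scene","side"),ims): cv2.imwrite(f"pics/{n}0.png",i[:,:,::-1])
for n in("scene","side"):
  c=calibration(n);print(n,np.round(c["camera_matrix"],1).tolist(),np.round(c["R"],3).tolist(),np.round(c["t"],3).tolist())
  for q in("dish_low","dispenser","gauge","nest","probe_tip","probe_head","lock_tip","lock_pivot"):
    print(q,[(np.round(r["uv"],1).tolist(),round(r["score"],2)) for r in tip_of(q,n)][:4])
s=read_state();print(s)
E
```

```text
pics
scene [[418.8, 0.0, 318.9], [0.0, 418.8, 199.9], [0.0, 0.0, 1.0]] [[-0.302, 0.953, 0.005], [0.538, 0.175, -0.825], [-0.787, -0.247, -0.565]] [0.131, -0.183, 2.072]
dish_low [([391.6, 213.6], 0.73), ([296.8, 198.4], 0.63), ([477.1, 252.7], 0.6)]
dispenser [([351.1, 249.3], 0.9)]
gauge [([256.2, 232.0], 0.69), ([451.9, 225.3], 0.57)]
nest [([347.3, 242.2], 0.63)]
probe_tip []
probe_head [([261.8, 173.4], 0.55)]
lock_tip [([286.2, 174.6], 0.56), ([324.7, 203.2], 0.26)]
lock_pivot [([284.4, 195.8], 0.94)]
side [[399.3, 0.0, 330.6], [0.0, 399.3, 203.2], [0.0, 0.0, 1.0]] [[0.705, -0.71, -0.001], [-0.41, -0.406, -0.817], [0.579, 0.576, -0.576]] [-0.37, 0.37, 1.029]
dish_low [([234.2, 239.1], 0.8), ([322.7, 294.2], 0.62), ([473.5, 363.3], 0.58), ([304.0, 220.0], 0.57)]
dispenser [([314.1, 214.4], 0.77), ([396.1, 251.9], 0.25)]
gauge [([392.6, 252.2], 0.65), ([472.8, 362.5], 0.28)]
nest [([374.3, 256.0], 0.82)]
probe_tip [([206.7, 203.7], 0.61), ([317.9, 203.4], 0.37)]
probe_head [([391.4, 198.7], 0.79)]
lock_tip [([361.2, 190.5], 0.56)]
lock_pivot [([365.6, 207.4], 0.85)]
{'time': 0.9, 'joint_positions': array([ 1.17218338e+00,  1.16028689e-01,  1.44159152e+00, -6.03858862e-06,
        1.58398535e+00, -3.77915891e-02]), 'qd': array([-0.0006112 ,  0.00196289, -0.00040778,  0.00039808, -0.00133044,
       -0.00122391]), 'effort': array([ 1.37126113e-03, -7.31729937e+01, -6.32634830e+01,  3.49902984e-05,
        4.55465852e-04,  3.13266639e-06]), 'eef_pos': array([0.2383146 , 0.63154718, 0.22038905]), 'tcp_rot': array([ 5.63706848e-01,  3.09060180e+00, -2.18442558e-05]), 'contact_force': array([-0.17453001, -0.30968025, -0.74676772]), 'moment': array([-0.07379044,  0.02474097,  0.05585593]), 'grasp_force': 0.0, 'width': 0.9979205406010814}
```

View pics/scene0.png

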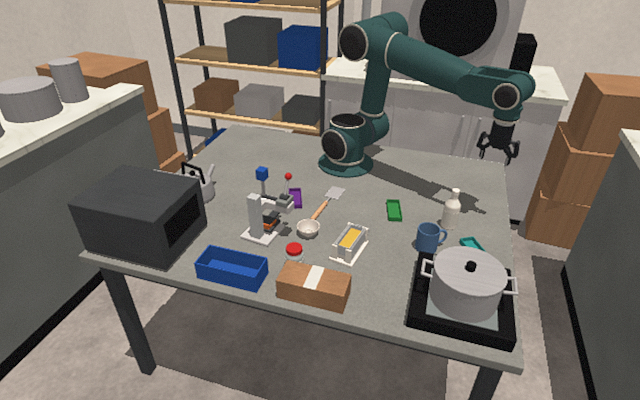

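View pics/side0.png

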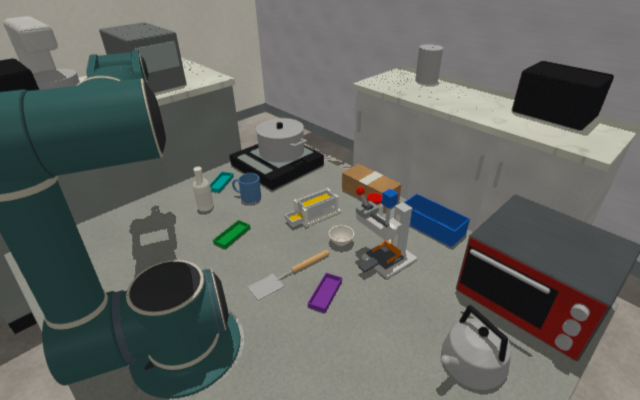

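Scene: dispenser with yellow-lined dish at (350,243), gauge at (262,220), lock ball at (288,176). Side: dispenser (314,210), gauge (395,250). Dish candidates are the green (232,235), purple (325,293) and turquoise (222,182) look-alikes, and the yellow-lined one in the dispenser slot at (297,215). The one in the slot is the one I want.

```bash
cat > h.py <<'E'
from bench import *
import cv2,numpy as np
from scipy.optimize import least_squares
from scipy.spatial.transform import Rotation as Rn
def P(c): return c["camera_matrix"]@np.c_[c["R"],c["t"]]
def proj(c,X):
    h=np.c_[np.atleast_2d(X),np.ones(len(np.atleast_2d(X)))]@P(c).T; return h[:,:2]/h[:,2:]
def tri(obs):  # [(calib,uv)]
    A=np.vstack([np.outer(uv,P(c)[2])-P(c)[:2] for c,uv in obs]); v=np.linalg.svd(A)[2][-1]
    X=v[:3]/v[3]; return X,[np.linalg.norm(proj(c,X)[0]-uv) for c,uv in obs]
def ray_z(c,uv,z):
    d=c["R"].T@np.linalg.solve(c["camera_matrix"],[*uv,1]); o=-c["R"].T@c["t"]
    return o+d*(z-o[2])/d[2]
E
python3 - <<'E'
from h import *
a,b=calibration("scene"),calibration("side")
D=dict(disp=((351.1,249.3),(314.1,214.4)),gauge=((256.2,232.0),(392.6,252.2)),head=((261.8,173.4),(391.4,198.7)),piv=((284.4,195.8),(365.6,207.4)),tip=((286.2,174.6),(361.2,190.5)))
for k,(u,v) in D.items():
    X,r=tri([(a,np.array(u)),(b,np.array(v))]);print(k,X.round(3),np.round(r,1))
    if k in("disp","gauge"):print(ray_z(a,u,0).round(3),ray_z(b,v,0).round(3))
i=cv2.imread("pics/side0.png")[160:290,270:430];cv2.imwrite("pics/sidecrop.png",cv2.resize(i,None,fx=4.8,fy=4.5,interpolation=cv2.INTER_CUBIC))
E
```

```text
disp [0.62  0.182 0.001] [0.2 0.2]
[0.618 0.183 0.   ] [0.621 0.183 0.   ]
gauge [ 0.649 -0.174  0.018] [2.2 2.9]
[ 0.633 -0.191  0.   ] [ 0.661 -0.154 -0.   ]
head [ 0.602 -0.165  0.25 ] [0.7 1. ]
piv [ 0.603 -0.077  0.173] [0.3 0.4]
tip [ 0.577 -0.077  0.248] [0.3 0.4]
```

View pics/sidecrop.png

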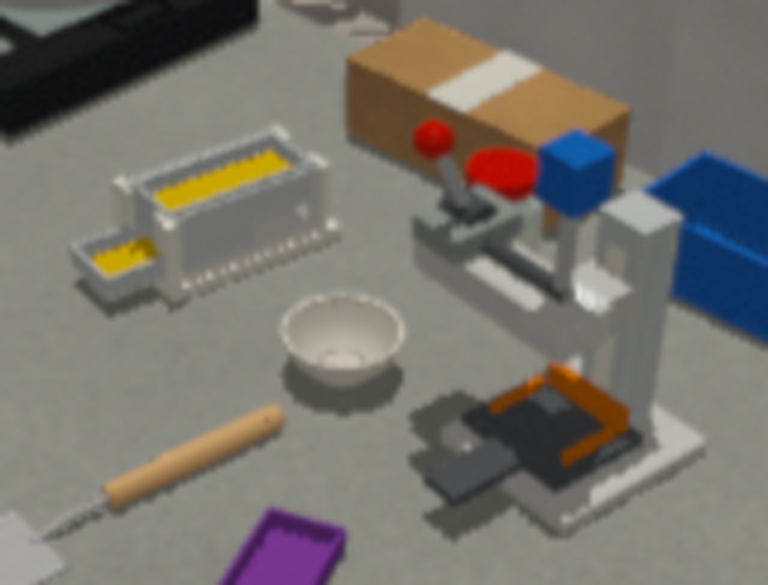

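The crop shows the yellow-lined dish standing out of the white dispenser's front slot at (115,260). The gauge is upright with its lever leaning to the front. Both fronts face roughly -x. I'll move over the dispenser and look with the wrist camera.

```bash
python3 -m handwheel '[[[0,10,-20,35,0,0,0.1],[0,25,-45,65,0,0,0.2],[0,45,-80,80,0,0,0.3],[0,240,-420,110,0,0,0.361],[0,240,-420,110,0,0,0.361],[0,240,-420,110,0,0,0.361],[0,240,-420,110,0,0,0.361],[0,240,-420,110,0,0,0.361],[0,240,-420,110,0,0,0.361],[0,240,-420,110,0,0,0.361],[0,240,-420,110,0,0,0.361],[0,240,-420,110,0,0,0.361]]]'
python3 - <<'E'
from h import *
c=calibration("wrist");i=snapshot("wrist");cv2.imwrite("pics/w1.png",i[:,:,::-1])
print(c["camera_matrix"].tolist(),(-c["R"].T@c["t"]).round(3),c["R"].round(3).tolist())
np.savez("w1",**c)
for q in("dish_low","dispenser","nest","gauge"):
    print(q,[(np.round(r["uv"],1).tolist(),round(r["score"],2),ray_z(c,r["uv"],0.014 if q=="dish_low" else 0).round(3)) for r in tip_of(q,"wrist")][:4])
E
```

```text
time: 1.9
eef_pos: [0.4691, 0.2265, 0.3294]
tcp_rot: [-0.001, 3.141, 0.001]
contact_force: [0.1, 0.7, 0.1]
width: 0.999
grasp_force: 0.0
[[327.17713103834916, 0.0, 319.03233528819453], [0.0, 327.17713103834916, 194.76514966491254], [0.0, 0.0, 1.0]] [0.403 0.226 0.482] [[-0.0, 1.0, 0.0], [0.963, 0.0, 0.268], [0.268, 0.0, -0.963]]
dish_low [([67.5, 86.3], 0.96, array([ 0.38 , -0.116,  0.014])), ([291.0, 221.5], 0.79, array([0.575, 0.183, 0.014])), ([576.5, 170.4], 0.75, array([0.496, 0.601, 0.014])), ([369.4, 54.0], 0.7, array([0.339, 0.293, 0.014]))]
dispenser [([51.9, 220.9], 0.18, array([ 0.579, -0.192,  0.   ]))]
nest [([52.5, 221.8], 0.67, array([ 0.581, -0.191,  0.   ]))]
gauge [([74.4, 268.5], 0.61, array([ 0.662, -0.173,  0.   ]))]
```

View pics/w1.png

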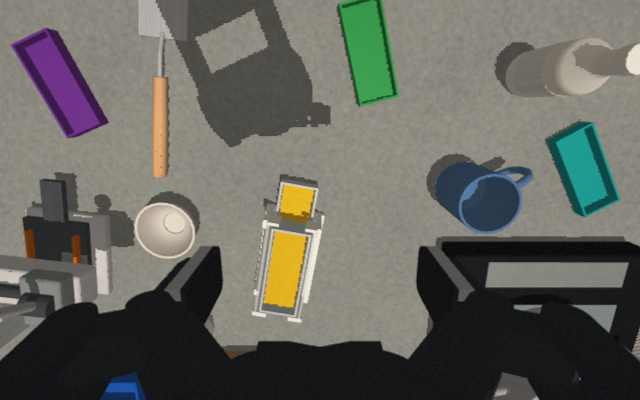

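The wrist picture shows the dispenser's dish top at (285,268) and the front dish at (297,197), slightly yawed. The gauge is at (60,240), and the purple, green and turquoise look-alikes are well away.

Run:
```python
from h import *
c=dict(np.load("w1.npz"));i=cv2.imread("pics/w1.png")
hsv=cv2.cvtColor(i,cv2.COLOR_BGR2HSV);m=cv2.inRange(hsv,(18,150,90),(32,255,255))
n,l,s,ce=cv2.connectedComponentsWithStats(m)
for k in range(1,n):
    if s[k,4]<80: continue
    p=np.argwhere(l==k)[:,::-1];print(s[k],ce[k].round(1))
    z=0.074 if s[k,4]>2000 else 0.034
    W=np.array([ray_z(c,q,z)[:2] for q in p])*1000
    r=cv2.minAreaRect(W.astype(np.float32));print(z,np.round(r[0],1),np.round(r[1],1),round(r[2],2))
    print(cv2.boxPoints(r).round(0).tolist(),W.mean(0).round(1))
```

```text
[ 280  185   34   38 1013] [296.  203.6]
0.034 [541.4 193. ] [43.4 51.1] 79.68
[[512.0, 176.0], [563.0, 167.0], [570.0, 210.0], [520.0, 219.0]] [540.5 193. ]
[ 264  232   43   76 2261] [284.8 269.2]
0.074 [625.3 178.2] [ 43.8 111.2] 79.7
[[567.0, 167.0], [676.0, 147.0], [684.0, 190.0], [575.0, 210.0]] [623.5 178.6]
```

Run:
```python
from h import *
s=read_state();print(s["eef_pos"],s["tcp_rot"],s["time"])
```

```text
[0.46856066 0.22847368 0.32890358] [-8.66547425e-04 -3.14154241e+00 -4.28856175e-04] 2.15
```

```bash
python3 -m handwheel '[[[0,36,-29,-159,0,0,-0.179],[0,36,-29,-159,0,0,-0.179],[0,36,-29,-159,0,0,-0.179],[0,36,-29,-159,0,0,-0.179],[0,36,-29,-159,0,0,-0.179],[0,36,-29,-159,0,0,-0.179]]]'
python3 - <<'E'
from h import *
s=read_state();c=calibration("wrist");i=snapshot("wrist");cv2.imwrite("pics/w2.png",i[:,:,::-1]);np.savez("w2",**c)
print(s["eef_pos"],s["tcp_rot"])
m=cv2.inRange(cv2.cvtColor(i,cv2.COLOR_RGB2HSV),(18,120,60),(32,255,255))
n,l,st,ce=cv2.connectedComponentsWithStats(m)
for k in range(1,n):
    if st[k,4]<300: continue
    p=np.argwhere(l==k)[:,::-1];z=0.074 if ce[k][1]>230 else 0.034
    W=np.array([ray_z(c,q,z)[:2] for q in p])*1000
    r=cv2.minAreaRect(W.astype(np.float32));print(st[k],z,np.round(r[0],1),np.round(r[1],1),round(r[2],2),cv2.boxPoints(r).round(0).tolist())
E
```

```text
time: 2.65
eef_pos: [0.5035, 0.2002, 0.169]
tcp_rot: [-0.279, -3.126, 0.002]
contact_force: [-0.2, -0.7, 1.5]
width: 1.0
grasp_force: 0.0
[0.50353065 0.2002313  0.16899773] [-2.78639382e-01 -3.12608038e+00  1.83543575e-03]
[ 296  194   47   53 2388] 0.034 [540.9 192.9] [43.3 51.4] 79.83 [[512.0, 176.0], [562.0, 167.0], [570.0, 210.0], [519.0, 219.0]]
[ 294  270   52   77 3711] 0.074 [607.2 181.2] [43.3 75.7] 79.65 [[566.0, 167.0], [640.0, 153.0], [648.0, 196.0], [574.0, 209.0]]
```

View pics/w2.png

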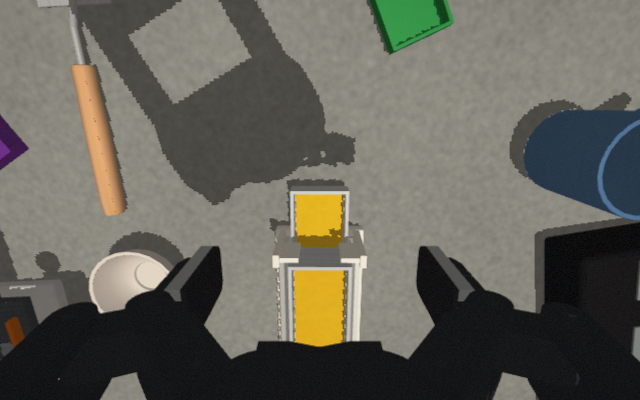

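The wrist picture shows the front dish with its rim at columns 290-350 and front edge near row 188, centred on the tool and aligned in yaw. I'll measure the rim edge exactly.

Run:
```python
from h import *
c=dict(np.load("w2.npz"));g=cv2.cvtColor(cv2.imread("pics/w2.png"),cv2.COLOR_BGR2GRAY)
for col in(308,320,332):print([int(v) for v in g[178:200,col]])
print("row210",[int(v) for v in g[212,280:302]],[int(v) for v in g[212,338:360]])
for q in((319,187),(319,190),(319,192),(289.5,212),(349.5,212)):print(q,(ray_z(c,q,.034)*1000).round(1))
```

```text
[131, 92, 71, 72, 70, 69, 71, 76, 91, 97, 98, 96, 97, 185, 205, 207, 192, 183, 178, 180, 178, 178]
[133, 94, 72, 73, 75, 75, 70, 81, 92, 96, 97, 96, 95, 188, 208, 208, 195, 184, 182, 181, 179, 178]
[138, 99, 74, 72, 70, 67, 72, 77, 91, 96, 99, 97, 96, 187, 209, 210, 195, 182, 179, 181, 180, 179]
row210 [137, 138, 136, 133, 133, 131, 133, 116, 83, 73, 153, 205, 205, 175, 121, 125, 163, 178, 179, 179, 181, 180] [179, 179, 179, 171, 139, 109, 108, 162, 210, 209, 188, 147, 140, 137, 138, 136, 136, 134, 133, 130, 129, 128]
(319, 187) [509.2 198.6  34. ]
(319, 190) [511.9 198.1  34. ]
(319, 192) [513.8 197.8  34. ]
(289.5, 212) [527.8 167.6  34. ]
(349.5, 212) [537.6 222.2  34. ]
```

```bash
python3 -m handwheel '[[[0,22,-5,-40,0,0,0],[0,22,-5,-80,0,0,0],[0,22,-5,-115,0,0,0],[0,22,-5,-140,0,0,0],[0,22,-5,-140,0,0,0],[0,22,-5,-140,0,0,0]]]'
python3 - <<'E'
from h import *
s=read_state();print(s["eef_pos"],s["contact_force"])
i=snapshot("wrist");cv2.imwrite("pics/w3.png",i[:,:,::-1])
E
```

```text
time: 3.2
eef_pos: [0.5272, 0.1955, 0.0322]
tcp_rot: [0.279, 3.128, 0.001]
contact_force: [-0.2, -0.1, 1.4]
width: 0.997
grasp_force: 0.0
[0.52723425 0.19553747 0.03220695] [-0.15344895 -0.06391908  1.44734254]
```

View pics/w3.png

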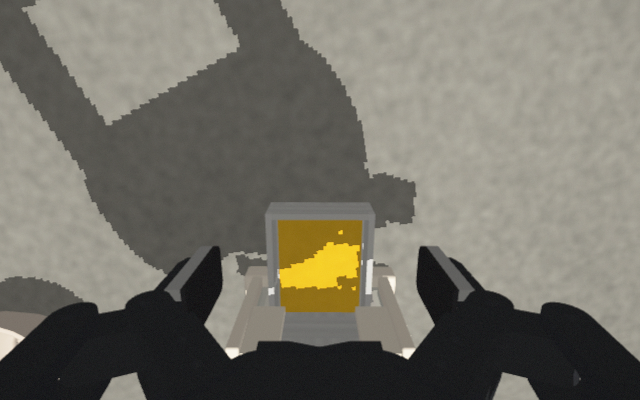

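The dish is centred between the open pads at columns 266-374, with its front edge at row 203. Closing now.

```bash
python3 -m handwheel '[[[255,0,0,0,0,0,0],[255,0,0,0,0,0,0],[255,0,0,0,0,0,0],[255,0,0,0,0,0,0],[255,0,0,0,0,0,0],[255,0,0,0,0,0,0]]]'
```

```text
time: 3.75
eef_pos: [0.5267, 0.1944, 0.0301]
tcp_rot: [0.281, 3.129, 0.0]
contact_force: [-0.3, 0.3, -0.6]
width: 0.144
grasp_force: 0.0
```

Run:
```python
from h import *
i=snapshot("wrist");cv2.imwrite("pics/w4.png",i[:,:,::-1]);s=read_state();print(s["width"],s["grasp_force"],s["contact_force"])
```

```text
0.051025637879277885 0.0 [ 0.58112761  0.2085329  -0.57867449]
```

View pics/w4.png

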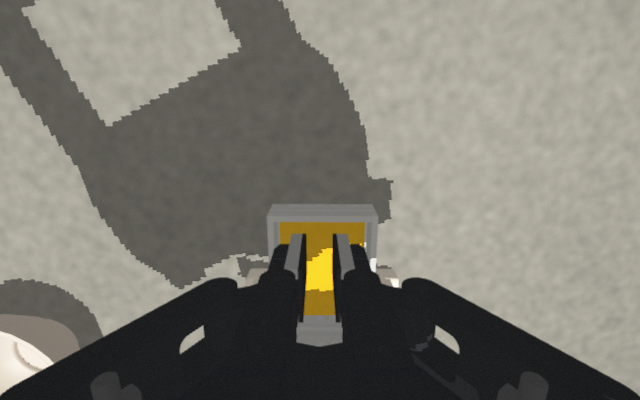

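The fingers closed above or inside the dish without touching it, with their tips at (305,235) and (335,235). The tips sit higher than I assumed, so I'll check from both fixed cameras.

Run:
```python
from h import *
s=read_state();print(s["eef_pos"],s["width"])
o=[]
for n in("side","scene"):
    c=calibration(n);i=snapshot(n)[:,:,::-1];R=Rn.from_rotvec(s["tcp_rot"]).as_matrix()
    p=proj(c,s["eef_pos"])[0];q=proj(c,s["eef_pos"]+R@[0,0,.025])[0];print(n,p.round(1),q.round(1))
    u,v=int(p[0]),int(p[1]);k=i[v-45:v+30,u-50:u+50].copy();k=cv2.resize(k,None,fx=7,fy=3.9*7/3.9,interpolation=cv2.INTER_NEAREST)
    k=cv2.resize(k,(400,300),interpolation=cv2.INTER_AREA)
    for w,col in((p,(255,0,255)),(q,(0,255,0))):cv2.circle(k,(int((w[0]-u+50.5)*4),int((w[1]-v+45.5)*4)),3,col,-1)
    o.append(k)
cv2.imwrite("pics/pair.png",np.hstack(o))
```

```text
[0.52664836 0.19440987 0.0300117 ] 0.051025637879277885
side [292.3 217.6] [292.7 223.1]
scene [360.3 228.7] [359.9 233.8]
```

View pics/pair.png

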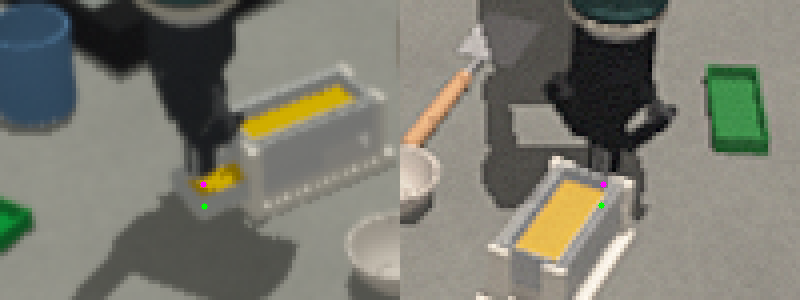

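The side view shows the fingertips about 15 mm above the reported TCP point, so they closed over the dish's rim. The dish hasn't moved. I'll open and go lower.

```bash
python3 -m handwheel '[[[0,0,0,0,0,0,0],[0,0,0,0,0,0,0],[0,0,0,0,0,0,0],[0,0,0,0,0,0,0],[0,0,0,0,0,0,0],[0,0,0,0,0,0,0],[0,0,0,0,0,0,0],[0,0,0,-12,0,0,0],[0,0,0,-22,0,0,0],[0,0,0,-30,0,0,0],[0,0,0,-34,0,0,0],[0,0,0,-34,0,0,0]]]'
python3 - <<'E'
from h import *
i=snapshot("wrist");cv2.imwrite("pics/w5.png",i[:,:,::-1]);s=read_state();print(s["eef_pos"],s["width"],s["contact_force"])
g=cv2.cvtColor(i,cv2.COLOR_RGB2GRAY);print([int(v) for v in g[180:230,319]])
print([int(v) for v in g[225,235:405:2]])
c=calibration("wrist");np.savez("w5",**c);print((-c["R"].T@c["t"]).round(4))
E
```

```text
time: 4.9
eef_pos: [0.5258, 0.1942, -0.0058]
tcp_rot: [-0.28, -3.127, 0.001]
contact_force: [-0.2, -0.3, -0.5]
width: 1.003
grasp_force: 0.0
[ 0.52625397  0.19432331 -0.00490702] 0.9973958683299881 [-0.11783469 -0.57991171  0.11973956]
[91, 89, 92, 92, 94, 94, 95, 94, 94, 95, 97, 94, 96, 96, 97, 97, 96, 94, 92, 95, 92, 91, 92, 90, 92, 90, 87, 89, 88, 91, 90, 87, 90, 90, 91, 93, 95, 95, 94, 95, 96, 97, 94, 92, 93, 92, 94, 94, 94, 102]
[96, 94, 97, 94, 97, 94, 95, 93, 92, 89, 86, 87, 87, 87, 89, 90, 93, 91, 91, 92, 93, 94, 94, 94, 93, 91, 93, 91, 89, 91, 90, 87, 88, 91, 93, 92, 92, 93, 93, 92, 93, 94, 92, 94, 93, 96, 93, 95, 95, 94, 92, 88, 89, 91, 92, 93, 93, 93, 92, 94, 92, 92, 89, 91, 91, 90, 90, 91, 92, 93, 92, 94, 94, 97, 96, 95, 93, 93, 93, 93, 92, 92, 91, 92, 91]
[0.4611 0.2059 0.1477]
```

```bash
python3 -m handwheel '[[[255,0,0,0,0,0,0],[255,0,0,0,0,0,0],[255,0,0,0,0,0,0],[255,0,0,0,0,0,0]]]'
```

```text
time: 5.28
eef_pos: [0.527, 0.1946, -0.0033]
tcp_rot: [0.28, 3.128, 0.001]
contact_force: [-1.4, -0.3, 6.9]
width: 0.621
grasp_force: 63.6
```

```bash
python3 -m handwheel '[[[255,-8,1,0,0,0,0],[255,-20,4,0,0,0,0],[255,-33,6,0,0,0,0],[255,-46,8,0,0,0,0],[255,-59,11,0,0,0,0],[255,-72,13,0,0,0,0],[255,-85,15,0,0,0,0],[255,-98,18,0,0,0,0],[255,-108,20,0,0,0,0],[255,-108,20,0,0,0,0]]]'
python3 -m handwheel '[[[255,0,0,20,0,0,0],[255,-10,0,55,0,0,0],[255,-10,0,95,0,0,0],[255,-10,0,120,0,0,0],[255,-10,0,120,0,0,0],[255,-10,0,120,0,0,0]]]'
python3 - <<'E'
from h import *
c=calibration("wrist");i=snapshot("wrist");cv2.imwrite("pics/w6.png",i[:,:,::-1]);np.savez("w6",**c)
s=read_state();print(s["eef_pos"],s["tcp_rot"],s["width"],s["grasp_force"])
j=snapshot("side");cv2.imwrite("pics/s6.png",j[:,:,::-1])
k=cv2.resize(j[150:300,230:430],(800,600),interpolation=cv2.INTER_CUBIC)[:,:,::-1]
k=np.hstack([cv2.resize(k,(400,300)),cv2.resize(i[:,:,::-1],(400,300))]);cv2.imwrite("pics/pair6.png",k)
E
```

```text
time: 6.12
eef_pos: [0.4168, 0.2149, -0.0041]
tcp_rot: [-0.279, -3.129, -0.0]
contact_force: [-3.3, 0.1, 4.4]
width: 0.629
grasp_force: 63.5
time: 6.62
eef_pos: [0.409, 0.2146, 0.1167]
tcp_rot: [0.28, 3.128, 0.001]
contact_force: [-0.3, -0.1, -1.1]
width: 0.622
grasp_force: 63.6
[0.40839381 0.21434849 0.11513416] [-2.80367141e-01 -3.12829862e+00  5.02082781e-04] 0.6186107826643968 63.61205577850342
```

View pics/pair6.png

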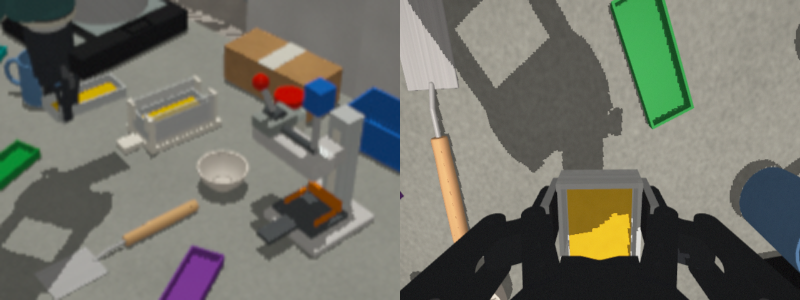

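The side crop shows the low dish held level and clear, and the upper dishes dropped in the dispenser. Next I'll raise it, turn it to the gauge's yaw and look at the nest.

```bash
python3 -m handwheel '[[[255,5,-25,25,0,0,0.05],[255,10,-55,55,0,0,0.1],[255,20,-85,85,0,0,0.178],[255,25,-115,115,0,0,0.178],[255,30,-145,145,0,0,0.178],[255,35,-175,175,0,0,0.178],[255,40,-208,205,0,0,0.178],[255,45,-240,235,0,0,0.178],[255,50,-272,262,0,0,0.178],[255,55,-305,290,0,0,0.178],[255,60,-335,312,0,0,0.178],[255,62,-355,325,0,0,0.178]]]'
python3 -m handwheel '[[[255,0,-20,0,0,0,0],[255,0,-25,0,0,0,0],[255,0,-25,0,0,0,0]]]'
python3 - <<'E'
from h import *
c=calibration("wrist");i=snapshot("wrist");cv2.imwrite("pics/w7.png",i[:,:,::-1]);np.savez("w7",**c)
s=read_state();print(s["eef_pos"],s["tcp_rot"],s["width"])
for q,z in(("nest",.03),("lock_pivot",.172),("lock_tip",.242),("probe_head",.25)):print(q,[(np.round(r["uv"],1).tolist(),round(r["score"],2),ray_z(c,r["uv"],z).round(3)) for r in tip_of(q,"wrist")][:2])
E
```

```text
time: 7.72
eef_pos: [0.471, -0.1428, 0.4409]
tcp_rot: [-0.002, -3.14, -0.001]
contact_force: [1.5, -0.0, -0.6]
width: 0.619
grasp_force: 63.7
time: 7.97
eef_pos: [0.4709, -0.1668, 0.4386]
tcp_rot: [-0.004, -3.138, -0.002]
contact_force: [0.2, -0.3, -1.7]
width: 0.617
grasp_force: 63.7
[ 0.47082928 -0.16575396  0.43892006] [-2.87831965e-03 -3.13870658e+00 -2.18213403e-03] 0.6199281148862902
nest [([325.0, 200.9], 0.94, array([ 0.57 , -0.156,  0.03 ]))]
lock_pivot []
lock_tip []
probe_head []
```

View pics/w7.png

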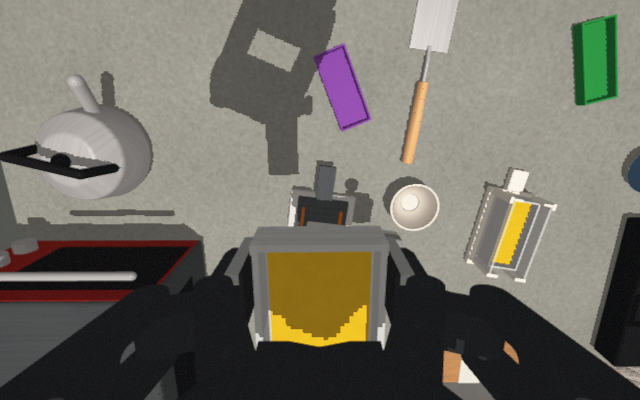

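The picture shows the gauge's bed at (325,210) with its tongue at (326,178), and orange guides at (305,215) and (343,215). The held dish covers everything below row 228. I'll measure the tongue and guides numerically.

Run:
```python
from h import *
c=dict(np.load("w7.npz"));i=cv2.imread("pics/w7.png");g=cv2.cvtColor(i,cv2.COLOR_BGR2GRAY)
for r in range(158,228,4):print(r,[int(v) for v in g[r,286:366:1]])
m=cv2.inRange(cv2.cvtColor(i,cv2.COLOR_BGR2HSV),(3,140,60),(16,255,255));m[:190]=0;m[228:]=0
n,l,st,ce=cv2.connectedComponentsWithStats(m)
for k in range(1,n):
    if 15<st[k,4] and 280<ce[k][0]<370:print(st[k],ce[k].round(1),(ray_z(c,ce[k],.04)*1000).round(1),[ (ray_z(c,(np.argwhere(l==k)[:,1][np.argwhere(l==k)[:,0]==r].mean(),r),.04)*1000).round(1).tolist() for r in (st[k][1]+1,st[k][1]+st[k][3]-2)])
```

```text
158 [87, 87, 88, 86, 87, 88, 87, 89, 88, 89, 89, 87, 125, 155, 157, 157, 157, 157, 156, 154, 156, 155, 157, 158, 157, 158, 161, 160, 155, 151, 157, 159, 158, 157, 159, 162, 163, 159, 158, 160, 160, 160, 157, 155, 155, 153, 152, 154, 158, 160, 161, 158, 157, 155, 155, 157, 158, 158, 151, 152, 157, 160, 157, 156, 154, 157, 157, 161, 160, 160, 157, 156, 154, 155, 156, 160, 162, 159, 156, 157]
162 [87, 88, 86, 88, 87, 88, 87, 86, 88, 88, 87, 87, 129, 161, 160, 156, 157, 159, 159, 159, 159, 157, 154, 155, 154, 160, 164, 162, 159, 157, 126, 83, 82, 83, 85, 85, 85, 86, 84, 84, 84, 84, 86, 84, 81, 80, 96, 129, 154, 154, 155, 156, 159, 161, 160, 161, 159, 158, 158, 158, 156, 153, 156, 159, 162, 162, 159, 159, 161, 160, 161, 159, 160, 160, 159, 159, 163, 162, 160, 157]
166 [85, 86, 86, 86, 83, 86, 84, 83, 85, 86, 87, 84, 125, 158, 159, 158, 156, 155, 158, 156, 155, 157, 159, 160, 156, 153, 157, 156, 157, 137, 101, 89, 82, 80, 85, 86, 84, 85, 83, 74, 66, 61, 59, 53, 57, 56, 81, 102, 110, 131, 150, 161, 161, 159, 153, 151, 151, 155, 156, 156, 157, 158, 158, 153, 154, 155, 157, 157, 159, 158, 158
[... 5008 characters left out ...]
 124, 126, 125, 124, 126, 135, 143, 142, 118, 84, 86, 88, 88, 85, 84, 83, 83, 116, 141]
226 [134, 144, 165, 178, 177, 178, 174, 151, 109, 99, 103, 106, 104, 100, 101, 104, 101, 99, 98, 99, 105, 109, 110, 110, 108, 113, 111, 113, 112, 113, 115, 113, 113, 110, 111, 111, 108, 109, 111, 110, 110, 110, 110, 114, 114, 113, 113, 113, 113, 111, 114, 113, 110, 110, 111, 108, 111, 109, 104, 113, 126, 139, 131, 114, 122, 125, 122, 120, 119, 119, 117, 120, 118, 119, 121, 121, 120, 117, 117, 116]
[300 207   5  19  64] [302.2 216.1] [ 595.5 -197.2   40. ] [[580.4, -195.5, 40.0], [610.4, -199.5, 40.0]]
[338 211   5  14  50] [340.  217.6] [ 598.6 -129.9   40. ] [[588.0, -128.2, 40.0], [608.7, -130.6, 40.0]]
```

Run:
```python
from h import *
c=dict(np.load("w7.npz"));i=cv2.imread("pics/w7.png");g=cv2.cvtColor(i,cv2.COLOR_BGR2GRAY).astype(float)
def cross(a,lv,rising):
    for k in range(len(a)-1):
        if (a[k]<lv<=a[k+1]) if rising else (a[k]>lv>=a[k+1]): return k+(lv-a[k])/(a[k+1]-a[k])
def fit(name,px,z):
    W=np.array([ray_z(c,p,z)[:2] for p in px])*1000;m=W.mean(0);u,s,v=np.linalg.svd(W-m);d=v[0]*np.sign(v[0][np.argmax(abs(v[0]))]);print(name,m.round(1),"dir",d.round(3),"rms",(s[1]/len(W)**.5).round(2))
zb=.03
fit("inlay front L",[(q,194+cross(g[194:206,q],85,False)) for q in range(301,313)],zb)
fit("inlay front R",[(q,196+cross(g[196:208,q],85,False)) for q in range(335,345)],zb)
fit("inlay front all",[(q,194+cross(g[194:206,q],85,False)) for q in list(range(301,313))+list(range(335,345))],zb)
fit("inlay right",[(338+cross(g[r,338:352],85,True),r) for r in range(203,209)]+[(343+cross(g[r,343:352],85,True),r) for r in range(212,222)],zb)
fit("tongue R",[(326+cross(g[r,326:342],122,True),r) for r in range(171,190)],zb)
fit("tongue L",[(308+cross(g[r,308:320],122,False),r) for r in range(170,187)],zb)
fit("bed R outer",[(350+cross(g[r,350:360],107,False),r) for r in range(199,220)],zb)
print([ (q,round(158+(cross(g[158:175,q],120,False) or 0),1)) for q in range(317,334,3)])
print(g[158:176,324].astype(int).tolist(),g[158:176,330].astype(int).tolist())
print(g[180:200,300].astype(int).tolist(),g[186:206,343].astype(int).tolist(),g[200:228,294].astype(int).tolist())
```

```text
inlay front L [ 561.3 -189.4] dir [0.125 0.992] rms 0.14
inlay front R [ 568.9 -130.5] dir [0.125 0.992] rms 0.12
inlay front all [ 564.8 -162.6] dir [0.127 0.992] rms 0.13
inlay right [ 592.2 -117.5] dir [ 0.992 -0.129] rms 0.17
tongue R [ 532.2 -139.9] dir [ 0.992 -0.128] rms 0.2
tongue L [ 528.5 -175.6] dir [ 0.991 -0.136] rms 0.42
bed R outer [ 585.8 -105.1] dir [ 0.993 -0.121] rms 0.22
[(317, np.float64(159.8)), (320, np.float64(159.8)), (323, np.float64(160.4)), (326, np.float64(160.8)), (329, np.float64(160.8)), (332, np.float64(161.3))]
[158, 158, 158, 111, 84, 85, 86, 60, 83, 92, 94, 93, 91, 93, 93, 91, 92, 92] [155, 159, 160, 111, 81, 82, 83, 80, 57, 82, 90, 91, 89, 90, 90, 92, 89, 89]
[158, 165, 164, 159, 157, 161, 114, 83, 84, 95, 110, 121, 126, 126, 127, 99, 58, 46, 47, 49] [157, 154, 155, 152, 148, 152, 155, 108, 88, 105, 165, 141, 122, 124, 111, 65, 43, 48, 47, 45] [127, 127, 127, 128, 127, 127, 126, 218, 234, 233, 233, 234, 232, 231, 210, 197, 196, 198, 197, 196, 194, 194, 148, 114, 115, 117, 109, 110]
```

```bash
python3 -m handwheel '[[[255,-25,10,-15,0,0,-0.06],[255,-50,20,-40,0,0,-0.125],[255,-55,25,-78,0,0,-0.125],[255,-55,25,-116,0,0,-0.125],[255,-55,25,-154,0,0,-0.125],[255,-55,25,-192,0,0,-0.125],[255,-55,25,-230,0,0,-0.125],[255,-55,25,-268,0,0,-0.125],[255,-55,25,-306,0,0,-0.125],[255,-55,25,-340,0,0,-0.125],[255,-55,25,-340,0,0,-0.125],[255,-55,25,-340,0,0,-0.125]]]'
python3 - <<'E'
from h import *
c=calibration("wrist");i=snapshot("wrist");cv2.imwrite("pics/w8.png",i[:,:,::-1]);np.savez("w8",**c)
s=read_state();print(s["eef_pos"],s["tcp_rot"],s["width"],s["contact_force"])
p=s["eef_pos"][:2]*1000;print(p@[.992,-.127],p@[.127,.992])
for q in("probe_tip","probe_head","dish_low"):
  for n in("side","wrist"):
    if q!="dish_low" or n=="wrist":
      snapshot(n);print(q,n,[(np.round(r["uv"],1).tolist(),round(r["score"],2)) for r in tip_of(q,n)][:3])
E
```

```text
time: 9.22
eef_pos: [0.4151, -0.1398, 0.1006]
tcp_rot: [-0.196, -3.133, -0.001]
contact_force: [0.0, -0.1, 1.0]
width: 0.625
grasp_force: 63.6
[ 0.41608684 -0.14029537  0.10261381] [ 1.96266103e-01  3.13452453e+00 -3.82660660e-04] 0.6247263190993768 [ 0.0594645   0.43357642 -0.26340683]
430.5756549997809 -86.32997374656807
probe_tip side []
probe_tip wrist []
probe_head side [([313.8, 214.0], 0.47)]
probe_head wrist []
dish_low wrist [([330.5, 144.4], 0.9), ([320.5, 345.8], 0.82)]
```

```bash
python3 -m handwheel '[[[255,0,0,-35,0,0,0],[255,0,0,-57,0,0,0],[255,20,-2.5,-57,0,0,0],[255,40,-5,-57,0,0,0],[255,60,-7.5,-57,0,0,0],[255,80,-10,-57,0,0,0],[255,93,-12,-57,0,0,0],[255,101,-13,-57,0,0,0],[255,101,-13,-57,0,0,0]]]'
python3 -m handwheel '[[[255,0,0,-5,0,0,0],[255,0,0,-10,0,0,0],[255,0,0,-14,0,0,0],[255,0,0,-14,0,0,0]]]'
```

```text
time: 10.52
eef_pos: [0.5175, -0.1536, 0.0437]
tcp_rot: [-0.197, -3.135, -0.0]
contact_force: [0.6, 0.3, -0.7]
width: 0.623
grasp_force: 63.7
time: 10.85
eef_pos: [0.5156, -0.1533, 0.0287]
tcp_rot: [-0.198, -3.134, -0.001]
contact_force: [0.1, -0.3, -2.0]
width: 0.622
grasp_force: 63.7
```

```bash
python3 -m handwheel '[[[255,0,0,-2,0,0,0],[255,0,0,-4,0,0,0],[255,0,0,-4,0,0,0]]]' | grep -E "eef|cont"
python3 -m handwheel '[[[255,0,0,-2,0,0,0],[255,0,0,-4,0,0,0],[255,0,0,-4,0,0,0]]]'| grep -E "eef|cont"
python3 -m handwheel '[[[255,0,0,-2,0,0,0],[255,0,0,-3,0,0,0],[255,0,0,-3,0,0,0]]]'| grep -E "eef|cont"
```

```text
eef_pos: [0.5164, -0.1535, 0.0256]
contact_force: [0.6, 0.0, -1.6]
eef_pos: [0.5165, -0.1535, 0.0215]
contact_force: [-0.2, -0.3, -1.2]
eef_pos: [0.5165, -0.1535, 0.0186]
contact_force: [0.2, 0.5, -1.1]
```

```bash
python3 -m handwheel '[[[255,0,0,-1,0,0,0],[255,0,0,-3,0,0,0],[255,0,0,-3,0,0,0]]]' | grep -E "eef|cont"
python3 -m handwheel '[[[255,0,0,-1,0,0,0],[255,0,0,-3,0,0,0],[255,0,0,-3,0,0,0]]]'| grep -E "eef|cont"
```

```text
eef_pos: [0.5169, -0.1537, 0.0181]
contact_force: [-15.4, 5.1, 28.1]
eef_pos: [0.517, -0.1537, 0.0178]
contact_force: [-35.4, 10.7, 63.8]
```

```bash
python3 -m handwheel '[[[255,0,0,3,0,0,0],[255,0,0,5,0,0,0],[255,0,0,5,0,0,0]]]' | grep -E "eef|cont|rot"
python3 - <<'E'
from h import *
c=calibration("wrist");i=snapshot("wrist");cv2.imwrite("pics/w9.png",i[:,:,::-1]);np.savez("w9",**c)
a=cv2.cvtColor(cv2.imread("pics/w7.png"),cv2.COLOR_BGR2GRAY);g=cv2.cvtColor(i,cv2.COLOR_RGB2GRAY)
for n,x in(("w7",a),("w9",g)):print(n,[int(v) for v in x[215:255,319]],[int(v) for v in x[236,235:270]],[int(v) for v in x[236,370:405]])
# dish look in side view
j=snapshot("side");cv2.imwrite("pics/s9.png",j[:,:,::-1])
m=cv2.inRange(cv2.cvtColor(j,cv2.COLOR_RGB2HSV),(3,120,50),(32,255,255))[235:275,350:430]
for r in m[::2]:print("".join("#" if v else "." for v in r))
E
```

```text
eef_pos: [0.5169, -0.1537, 0.0184]
tcp_rot: [0.197, 3.135, -0.0]
contact_force: [-0.2, 0.1, -0.6]
w7 [47, 46, 46, 46, 46, 46, 46, 89, 108, 112, 113, 110, 111, 111, 111, 112, 112, 108, 107, 111, 113, 113, 109, 109, 110, 109, 109, 110, 109, 112, 117, 118, 122, 121, 121, 120, 117, 108, 107, 107] [161, 162, 160, 161, 161, 160, 161, 160, 160, 161, 158, 151, 151, 151, 150, 148, 150, 144, 130, 114, 114, 112, 113, 112, 113, 113, 113, 113, 114, 114, 114, 113, 113, 113, 113] [111, 111, 113, 112, 111, 110, 113, 112, 113, 111, 113, 110, 110, 113, 108, 96, 78, 81, 80, 78, 81, 80, 77, 78, 78, 79, 79, 79, 80, 106, 139, 155, 155, 155, 162]
w9 [99, 98, 99, 101, 99, 100, 99, 99, 97, 97, 102, 119, 124, 126, 122, 123, 123, 121, 121, 127, 126, 128, 123, 123, 120, 121, 121, 123, 122, 125, 132, 132, 133, 133, 134, 134, 130, 122, 118, 120] [98, 97, 97, 97, 98, 95, 98, 98, 95, 94, 94, 95, 97, 95, 95, 97, 96, 101, 111, 127, 127, 126, 126, 126, 127, 128, 128, 126, 125, 127, 127, 127, 126, 126, 127] [123, 124, 123, 125, 125, 126, 124, 124, 122, 124, 125, 123, 123, 123, 122, 130, 145, 144, 144, 143, 145, 146, 14
[... 982 characters left out ...]
...............#####................................
.............#####..####................#####...................................
..........#########..................#####......................................
............#######..................##.........................................
..............####..............................................................
................................................................................
................................................................................
................................................................................
................................................................................
```

```bash
python3 -m handwheel '[[[0,0,0,0,0,0,0],[0,0,0,0,0,0,0],[0,0,0,0,0,0,0],[0,0,0,0,0,0,0],[0,0,0,0,0,0,0],[0,0,0,0,0,0,0]]]' 
python3 -m handwheel '[[[0,-20,2.5,15,0,0,0],[0,-50,6,45,0,0,0],[0,-70,9,80,0,0,0],[0,-70,9,115,0,0,0],[0,-70,9,115,0,0,0],[0,-70,9,115,0,0,0]]]'
python3 - <<'E'
from h import *
c=calibration("wrist");i=snapshot("wrist");cv2.imwrite("pics/w10.png",i[:,:,::-1]);np.savez("w10",**c)
m=cv2.inRange(cv2.cvtColor(i,cv2.COLOR_RGB2HSV),(18,120,50),(32,255,255));o=cv2.inRange(cv2.cvtColor(i,cv2.COLOR_RGB2HSV),(3,140,50),(16,255,255))
n,l,st,ce=cv2.connectedComponentsWithStats(m)
for k in range(1,n):
    if st[k,4]>100:print("Y",st[k],ce[k].round(1))
n,l,st,ce=cv2.connectedComponentsWithStats(o)
for k in range(1,n):
    if st[k,4]>30:print("O",st[k],ce[k].round(1))
g=cv2.cvtColor(i,cv2.COLOR_RGB2GRAY)
for r in range(200,344,12):print(r,[int(v) for v in g[r,250:390:2]])
E
```

```text
time: 12.95
eef_pos: [0.5166, -0.1535, 0.0178]
tcp_rot: [-0.197, -3.135, -0.0]
contact_force: [-0.3, 0.0, 0.1]
width: 1.0
grasp_force: 0.0
time: 13.45
eef_pos: [0.4474, -0.1449, 0.1352]
tcp_rot: [0.198, 3.131, -0.002]
contact_force: [0.3, 0.6, -1.3]
width: 1.0
grasp_force: 0.0
Y [ 292  268   55   79 4032] [319.7 305.6]
O [280 335   7   7  38] [282.8 337.9]
O [354 335   7   7  37] [356.6 337.9]
200 [150, 149, 151, 152, 155, 155, 156, 155, 154, 154, 153, 153, 152, 153, 151, 151, 151, 151, 150, 153, 153, 148, 138, 143, 150, 82, 82, 83, 154, 153, 153, 157, 160, 159, 155, 157, 153, 150, 145, 147, 151, 152, 148, 147, 149, 149, 149, 149, 152, 150, 148, 148, 147, 149, 147, 148, 154, 157, 155, 154, 152, 152, 152, 148, 149, 151, 154, 157, 153, 152]
212 [155, 152, 151, 154, 155, 154, 157, 156, 153, 153, 152, 148, 147, 149, 152, 158, 156, 150, 146, 149, 152, 149, 154, 150, 148, 147, 148, 149, 148, 150, 149, 149, 151, 152, 149, 147, 148, 149, 150, 154, 154, 156, 157, 159, 158, 154, 154, 152, 153, 152, 153, 156, 156, 154, 151, 153, 155, 153, 148, 151, 151, 150, 153, 154, 150, 150, 151, 150, 149, 1
[... 2716 characters left out ...]
118, 116, 118, 115, 85, 78, 80, 79]
320 [148, 149, 151, 152, 152, 179, 116, 117, 119, 118, 93, 42, 45, 46, 44, 44, 44, 45, 44, 194, 197, 111, 106, 102, 101, 99, 103, 130, 183, 186, 184, 185, 185, 186, 185, 185, 184, 184, 184, 185, 185, 186, 186, 185, 187, 187, 186, 100, 111, 116, 210, 166, 43, 46, 44, 41, 43, 43, 45, 43, 92, 119, 118, 117, 117, 104, 81, 79, 82, 81]
332 [152, 150, 149, 150, 147, 164, 213, 220, 219, 220, 185, 43, 43, 44, 43, 44, 44, 43, 45, 92, 112, 100, 107, 101, 100, 102, 102, 100, 102, 101, 100, 101, 101, 102, 102, 103, 103, 103, 102, 103, 104, 103, 104, 102, 103, 102, 103, 102, 109, 130, 208, 159, 43, 43, 44, 44, 42, 42, 42, 41, 117, 118, 119, 119, 120, 96, 81, 82, 79, 80]
```

Run:
```python
from h import *
c=dict(np.load("w10.npz"));i=cv2.imread("pics/w10.png");g=cv2.cvtColor(i,cv2.COLOR_BGR2GRAY)
A=np.array([[.992,-.127],[.127,.992]])
print([int(v) for v in g[246:276,310]],[int(v) for v in g[246:276,330]]);print([int(v) for v in g[308:324,278]],[int(v) for v in g[308:324,362]])
h=cv2.cvtColor(i,cv2.COLOR_BGR2HSV);o=cv2.inRange(h,(3,140,50),(16,255,255));print([np.argwhere(o[325:345,q]).ravel()[:1]+325 for q in(281,283,285,355,357,359)])
np.save("A",A)
for zb in(.034,.036,.038):
  f=lambda u,v,z:(A@(ray_z(c,(u,v),z)[:2]*1000)).round(1)
  print(zb,"rim",f(320,264,zb+.02),"bed",f(278,317,zb),f(362,317,zb),"guide",f(282.8,335,zb+.01),f(356.6,335,zb+.01),"width",f(287.5,320,zb+.02),f(352.3,320,zb+.02),"bedw",f(271.5,320,zb),f(369.5,320,zb))
```

```text
[80, 82, 80, 82, 84, 84, 82, 87, 100, 103, 107, 103, 105, 107, 105, 104, 104, 105, 147, 202, 215, 213, 197, 186, 185, 184, 183, 184, 184, 183] [79, 80, 81, 81, 83, 80, 83, 89, 100, 108, 107, 103, 104, 106, 104, 103, 104, 105, 148, 201, 215, 215, 198, 189, 187, 185, 186, 185, 186, 186]
[118, 118, 119, 119, 72, 41, 39, 37, 41, 39, 41, 40, 44, 44, 42, 41] [115, 116, 116, 115, 79, 45, 35, 39, 39, 40, 42, 41, 43, 41, 41, 42]
[array([335]), array([335]), array([335]), array([335]), array([335]), array([336])]
0.034 rim [517.9 -86.6] bed [ 581.2 -124.2] [581.  -48.7] guide [ 592.2 -119.2] [592.1 -54.2] width [ 569.4 -113.5] [569.3 -59.7] bedw [ 584.3 -130.2] [584.1 -41.8]
0.036 rim [516.8 -86.6] bed [ 579.7 -123.9] [579.5 -49. ] guide [ 590.6 -118.9] [590.5 -54.5] width [ 567.9 -113.3] [567.8 -59.9] bedw [ 582.8 -129.9] [582.7 -42.1]
0.038 rim [515.8 -86.6] bed [ 578.2 -123.7] [578.1 -49.3] guide [ 589.  -118.6] [588.8 -54.8] width [ 566.4 -113.1] [566.3 -60.1] bedw [ 581.3 -129.5] [581.2 -42.5]
```

Run:
```python
from h import *
A=np.load("A.npy")
c=dict(np.load("w10.npz"));f=lambda u,v,z:(A@(ray_z(c,(u,v),z)[:2]*1000)).round(1)
print("bottom front",f(320,253.3,.033),"rim",f(320,264,.053))
obs=[];red=[]
for n,(u,v) in(("scene",(262,173)),("side",(391,198))):
    c=calibration(n);h=cv2.cvtColor(cv2.imread(f"pics/{n}0.png"),cv2.COLOR_BGR2HSV)
    m=cv2.inRange(h,(105,150,60),(125,255,255));k,l,st,ce=cv2.connectedComponentsWithStats(m)
    j=[q for q in range(1,k) if np.hypot(*(ce[q]-(u,v)))<6 and st[q,4]>20];print(n,[(st[q],ce[q].round(1)) for q in j])
    best=max(j,key=lambda q:st[q,4])
    # model: box corners' silhouette bbox, search z
    x,y,w,hh=st[best][:4]; obs.append((c,(x-.5,y-.5,x+w-.5,y+hh-.5)))
def box(p):
    B=np.array([[a,b,d] for a in(-17,17) for b in(-17,17) for d in(-21,21)])/1000
    B[:,:2]=B[:,:2]@A; return B+p
def res(p): 
    r=[]
    for c,b in obs:
        q=proj(c,box(p));r+=[*(q.min(0)-b[:2]),*(q.max(0)-b[2:])]
    return r
s=least_squares(res,[.602,-.164,.26]);print(s.x.round(4),(A@s.x[:2]*1000).round(1),np.round(s.fun,1))
```

```text
bottom front [518.8 -86.6] rim [518.4 -86.6]
scene [(array([256, 167,  12,  14, 132], dtype=int32), array([261.6, 173.2]))]
side [(array([382, 189,  16,  19, 224], dtype=int32), array([389.6, 198. ]))]
[ 0.6012 -0.162   0.2506] [617.  -84.3] [-0.7 -1.3  1.3  1.3 -0.9 -1.2  1.3  1.4]
```

```bash
python3 -m handwheel '[[[0,0,0,40,0,0,0],[0,0,0,80,0,0,0],[0,0,0,120,0,0,0],[0,0,0,160,0,0,0],[0,10,-1,195,0,0,0],[0,45,-6,200,0,0,0],[0,85,-10,200,0,0,0],[0,120,-15,200,0,0,0],[0,145,-18,200,0,0,0],[0,154,-19,195,0,0,0],[0,154,-19,190,0,0,0],[0,154,-19,190,0,0,0]]]'
python3 - <<'E'
from h import *
A=np.load("A.npy")
c=calibration("wrist");i=snapshot("wrist");cv2.imwrite("pics/w11.png",i[:,:,::-1]);np.savez("w11",**c)
s=read_state();print(s["eef_pos"],s["tcp_rot"])
h=cv2.cvtColor(i,cv2.COLOR_RGB2HSV)
for nm,lo,hi in(("blue",(105,120,40),(125,255,255)),("red",(0,150,60),(4,255,255))):
    k,l,st,ce=cv2.connectedComponentsWithStats(cv2.inRange(h,lo,hi))
    for q in range(1,k):
        if st[q,4]>80:
            print(nm,st[q],ce[q].round(1),[(A@(ray_z(c,ce[q],z)[:2]*1000)).round(1).tolist() for z in(.24,.27)])
E
```

```text
time: 14.5
eef_pos: [0.6003, -0.1634, 0.3199]
tcp_rot: [-0.197, -3.131, -0.001]
contact_force: [0.7, 0.2, 0.2]
width: 1.0
grasp_force: 0.0
[ 0.599849   -0.16343664  0.32128645] [-1.97318060e-01 -3.13294615e+00 -7.95052688e-04]
blue [ 293  175   52   60 2954] [318.6 204.8] [[621.8, -86.6], [612.6, -86.6]]
blue [ 259  281  155   78 8517] [341.2 317. ] [[718.1, -67.9], [696.5, -70.3]]
red [ 426  137   38   36 1092] [444.5 154.4] [[584.1, 3.2], [579.8, -8.3]]
red [   0  209  166   76 1774] [ 63.8 250.3] [[658.9, -283.4], [644.9, -258.1]]
red [451 249  43  39 888] [475.5 264.9] [[670.9, 36.4], [655.4, 20.6]]
```

```bash
python3 -m handwheel '[[[0,1.5,-0.7,-35,0,0,0],[0,1.5,-0.7,-65,0,0,0],[0,1.5,-0.7,-90,0,0,0],[0,1.5,-0.7,-103,0,0,0],[0,1.5,-0.7,-103,0,0,0],[0,1.5,-0.7,-103,0,0,0]]]'
python3 -m handwheel '[[[255,0,0,0,0,0,0],[255,0,0,0,0,0,0],[255,0,0,0,0,0,0],[255,0,0,0,0,0,0],[255,0,0,0,0,0,0],[255,0,0,0,0,0,0],[255,0,0,0,0,0,0]]]'
```

```text
time: 15.05
eef_pos: [0.6017, -0.1643, 0.2211]
tcp_rot: [0.198, 3.135, -0.0]
contact_force: [0.1, 0.3, 0.7]
width: 1.001
grasp_force: 0.0
time: 15.63
eef_pos: [0.6023, -0.1641, 0.2203]
tcp_rot: [0.197, 3.135, 0.0]
contact_force: [0.8, 4.1, 2.5]
width: 0.39
grasp_force: 63.4
```

```bash
python3 -m handwheel '[[[255,0,0,-6,0,0,0],[255,0,0,-12,0,0,0],[255,0,0,-18,0,0,0],[255,0,0,-24,0,0,0],[255,0,0,-30,0,0,0],[255,0,0,-35,0,0,0],[255,0,0,-40,0,0,0],[255,0,0,-44,0,0,0],[255,0,0,-47,0,0,0],[255,0,0,-50,0,0,0],[255,0,0,-50,0,0,0],[255,0,0,-50,0,0,0]]]'
for k in 1 2 3 ; do python3 -m handwheel '[[[255,0,0,-1,0,0,0],[255,0,0,-2,0,0,0],[255,0,0,-2,0,0,0]]]' | grep -E "eef|cont"; done
```

```text
time: 16.63
eef_pos: [0.6022, -0.1641, 0.1687]
tcp_rot: [-0.197, -3.135, -0.001]
contact_force: [5.8, 3.7, -3.2]
width: 0.395
grasp_force: 62.7
eef_pos: [0.6023, -0.1641, 0.1673]
contact_force: [3.4, 5.1, 0.1]
eef_pos: [0.6023, -0.164, 0.1653]
contact_force: [3.6, 5.2, 0.6]
eef_pos: [0.6023, -0.1641, 0.1633]
contact_force: [4.2, 5.3, 1.0]
```

```bash
for k in 1 2 3 4; do python3 -m handwheel '[[[255,0,0,-1,0,0,0],[255,0,0,-1,0,0,0],[255,0,0,-1,0,0,0]]]' | grep -E "eef|cont"; done
```

```text
eef_pos: [0.6023, -0.1641, 0.1623]
contact_force: [3.8, 3.7, 1.1]
eef_pos: [0.6023, -0.164, 0.1613]
contact_force: [3.4, 4.9, 0.6]
eef_pos: [0.6023, -0.1641, 0.1603]
contact_force: [3.1, 5.2, 0.4]
eef_pos: [0.6023, -0.1641, 0.1593]
contact_force: [4.0, 4.0, 1.9]
```

```bash
for k in 1 2 ; do python3 -m handwheel '[[[255,0,0,-1,0,0,0],[255,0,0,-1,0,0,0],[255,0,0,-1,0,0,0]]]' | grep -E "eef|cont"; done
```

```text
eef_pos: [0.6023, -0.1641, 0.1583]
contact_force: [3.4, 4.5, 0.9]
eef_pos: [0.6023, -0.1641, 0.1573]
contact_force: [2.8, 4.3, 1.4]
```

```bash
for k in 1 2 3; do python3 -m handwheel '[[[255,0,0,-1,0,0,0],[255,0,0,-1,0,0,0],[255,0,0,-1,0,0,0]]]' | grep -E "eef|cont"; done
```

```text
eef_pos: [0.6023, -0.164, 0.1564]
contact_force: [2.9, 4.5, 0.9]
eef_pos: [0.6023, -0.1641, 0.1556]
contact_force: [1.8, 4.7, 4.2]
eef_pos: [0.6023, -0.1641, 0.1548]
contact_force: [1.7, 4.7, 4.3]
```

```bash
python3 -m handwheel '[[[255,0,0,-0.6,0,0,0],[255,0,0,-0.6,0,0,0],[255,0,0,-0.6,0,0,0]]]' | grep -E "eef|cont"
python3 -m handwheel '[[[0,0,0,0,0,0,0],[0,0,0,0,0,0,0],[0,0,0,0,0,0,0],[0,0,0,0,0,0,0],[0,0,0,0,0,0,0],[0,0,0,0,0,0,0],[0,0,0,0,0,0,0]]]'
```

```text
eef_pos: [0.6023, -0.1641, 0.1543]
contact_force: [1.3, 4.3, 4.8]
time: 20.47
eef_pos: [0.6021, -0.1643, 0.1542]
tcp_rot: [-0.198, -3.135, 0.0]
contact_force: [-0.1, 0.9, -0.2]
width: 1.001
grasp_force: 0.0
```

```bash
python3 -m handwheel '[[[0,0,0,10,0,0,0],[0,0,0,25,0,0,0],[0,0,0,60,0,0,0],[0,0,0,95,0,0,0],[0,0,0,135,0,0,0],[255,0,0,170,0,0,0],[255,-20,30,175,0,0,0],[255,-45,65,175,0,0,0],[255,-66,97,175,0,0,0],[255,-66,97,165,0,0,0],[255,-66,97,165,0,0,0]]]'
python3 - <<'E'
from h import *
A=np.load("A.npy")
s=read_state();print(s["eef_pos"],s["tcp_rot"],s["width"],(A@s["eef_pos"][:2]*1000).round(1))
for n in("side","scene","wrist"):
    c=calibration(n);i=snapshot(n);cv2.imwrite(f"pics/{n}12.png",i[:,:,::-1]);np.savez(n+"12",**c);h=cv2.cvtColor(i,cv2.COLOR_RGB2HSV)
    for nm,lo,hi in(("blue",(105,120,40),(125,255,255)),("red",(0,150,60),(4,255,255))):
        k,l,st,ce=cv2.connectedComponentsWithStats(cv2.inRange(h,lo,hi))
        for q in range(1,k):
            if st[q,4]>(100 if n=="wrist" else 8) and st[q,4]<3500:print(n,nm,st[q],ce[q].round(1))
for p in((.6012,-.1635,.185),(.6012,-.1635,.2506),(.6016,-.164,.044)):print(p,proj(calibration("side"),p).round(1),proj(calibration("scene"),p).round(1))
E
```

```text
time: 21.38
eef_pos: [0.5352, -0.066, 0.3205]
tcp_rot: [0.194, 3.134, -0.0]
contact_force: [-0.6, -1.4, -0.4]
width: 0.143
grasp_force: 0.0
[ 0.53519651 -0.06600497  0.3204718 ] [ 1.94259292e-01  3.13378666e+00 -3.59358327e-04] 0.14279893236840221 [539.3   2.5]
side blue [242 184   3   8  11] [242.8 187.9]
side blue [ 405  194   65   53 1911] [437.  220.1]
side blue [380 208  16  19 223] [387.3 216.5]
side red [356 187   8   8  49] [359.8 190.6]
side red [367 193  16  11 124] [374.7 198. ]
scene blue [231   0  29   3  56] [245.5   0.6]
scene blue [277  25  43  24 773] [297.9  36. ]
scene blue [326  28   2   6  11] [326.5  30.4]
scene blue [205 129  21  17  92] [214.1 136.2]
scene blue [257 182  12  15 136] [262.9 188.8]
scene blue [ 194  245   74   48 2376] [231.7 267.8]
scene red [285 173   6   6  31] [287.7 175.7]
scene red [286 242  16  14 174] [293.7 248.6]
wrist blue [ 205  234   46   50 1920] [227.3 257.4]
wrist blue [312 322  15  25 310] [319.  334.6]
wrist red [   0  255  115   85 1033] [ 51.4 277.8]
(0.6012, -0.1635, 0.185) [[388.1 216.6]] [[262.8 188.8]]
(0.6012, -0.1635, 0.2506) [[390.  198.2]] [[261.5 173.4]]
(0.6016, -0.164, 0.044) [[384.6 252.3]] [[265.2 219.6]]
```

```bash
python3 - <<'E'
from h import *
A=np.load("A.npy");X,r=tri([(calibration("side"),np.array([359.8,190.6])),(calibration("scene"),np.array([287.7,175.7]))]);print(X.round(4),(A@X[:2]*1000).round(1),np.round(r,1))
E
python3 -m handwheel '[[[255,0,0,-35,0,0,0],[255,0,0,-70,0,0,0],[255,0,0,-92,0,0,0],[255,0,0,-98,0,0,0],[255,0,0,-98,0,0,0],[255,0,0,-98,0,0,0]]]'
```

```text
[ 0.5773 -0.0717  0.2448] [581.8   2.2] [0.4 0.3]
time: 22.03
eef_pos: [0.5367, -0.0678, 0.2229]
tcp_rot: [0.198, 3.134, -0.0]
contact_force: [-0.8, -0.6, 1.4]
width: 0.002
grasp_force: 0.0
```

```bash
python3 -m handwheel '[[[255,8,-1,0,0,0,0],[255,16,-2,0,0,0,0],[255,24,-3,0,0,0,0],[255,32,-4,0,0,0,0],[255,40,-5,0,0,0,0],[255,48,-6,0,0,0,0],[255,56,-7,0,0,0,0],[255,64,-8,0,0,0,0],[255,71,-9,0,0,0,0],[255,78,-10,0,0,0,0],[255,84,-11,0,0,0,0],[255,84,-11,0,0,0,0]]]'
python3 -m handwheel '[[[255,2,0,0,0,0,0],[255,4,-0.5,0,0,0,0],[255,4,-0.5,0,0,0,0]]]'
python3 - <<'E'
from h import *
A=np.load("A.npy");o=[]
for n in("side","scene"):
    i=snapshot(n);h=cv2.cvtColor(i,cv2.COLOR_RGB2HSV);k,l,st,ce=cv2.connectedComponentsWithStats(cv2.inRange(h,(0,150,60),(4,255,255)))
    for q in range(1,k):
        if 8<st[q,4]<300:print(n,st[q],ce[q].round(1))
for a in(-.5,0,.3,.5):
    p=A.T@[.6175+.08*np.sin(a),.0018];X=[*p,.172+.08*np.cos(a)];print(a,proj(calibration("side"),X).round(1),proj(calibration("scene"),X).round(1))
E
```

```text
time: 23.03
eef_pos: [0.621, -0.0784, 0.221]
tcp_rot: [-0.197, -3.135, -0.0]
contact_force: [0.3, -0.0, 0.3]
width: 0.003
grasp_force: 0.0
time: 23.28
eef_pos: [0.6242, -0.0788, 0.2214]
tcp_rot: [0.197, 3.135, 0.0]
contact_force: [0.2, -0.2, -0.1]
width: 0.001
grasp_force: 0.0
side [377 179   4   8  25] [378.5 183. ]
side [372 193  11  11  83] [376.9 198.5]
side [367 194   4   7  15] [368.4 196.7]
scene [275 183   7   7  36] [278.  185.9]
scene [286 242  16  14 173] [293.7 248.5]
-0.5 [[359.6 191.8]] [[288.2 175.9]]
0 [[369.3 184.7]] [[282.9 178.6]]
0.3 [[375.1 183.1]] [[279.7 182.7]]
0.5 [[378.5 183.2]] [[277.7 186.3]]
```

```bash
for k in 1 2 3 4; do python3 -m handwheel '[[[255,1,0,0,0,0,0],[255,2,-0.25,0,0,0,0],[255,2,-0.25,0,0,0,0]]]' | grep -E "eef|cont"; done
```

```text
eef_pos: [0.6256, -0.0789, 0.2213]
contact_force: [-6.8, 1.0, 0.8]
eef_pos: [0.6261, -0.0789, 0.2212]
contact_force: [-23.4, 3.4, 5.8]
eef_pos: [0.6265, -0.0789, 0.2212]
contact_force: [-41.7, 5.4, 9.3]
eef_pos: [0.6269, -0.079, 0.2211]
contact_force: [-59.2, 7.4, 14.8]
```

```bash
python3 -m handwheel '[[[255,-6,0.8,0,0,0,0],[255,-20,2.5,0,0,0,0],[255,-40,5,5,0,0,0],[255,-70,9,35,0,0,0],[255,-100,13,70,0,0,0],[255,-130,16,105,0,0,0],[255,-160,50,120,0,0,0],[255,-190,85,120,0,0,0],[255,-200,120,120,0,0,0],[255,-200,150,120,0,0,0],[255,-200,150,120,0,0,0]]]'|head -2
python3 - <<'E'
from h import *
for n in("side","scene","wrist"):
    i=snapshot(n);cv2.imwrite(f"pics/{n}14.png",i[:,:,::-1])
    if n=="wrist":continue
    h=cv2.cvtColor(i,cv2.COLOR_RGB2HSV)
    for nm,lo,hi in(("blue",(105,120,40),(125,255,255)),("red",(0,150,60),(4,255,255))):
        k,l,st,ce=cv2.connectedComponentsWithStats(cv2.inRange(h,lo,hi))
        for q in range(1,k):
            if 8<st[q,4]<300 and st[q,1]>150:print(n,nm,st[q],ce[q].round(1))
    for q in("bowl","jar","mug","bottle","spatula","kettle","dish_low"):
        if n!="side":continue
        print(q,[np.round(r["uv"],1).tolist() for r in tip_of(q,n)][:4])
h=cv2.cvtColor(cv2.imread("pics/side14.png"),cv2.COLOR_BGR2HSV)
for lo,hi,ch in(((18,120,50),(32,255,255),0),):
    m=cv2.inRange(h,lo,hi)[195:280,280:430]
    k,l,st,ce=cv2.connectedComponentsWithStats(m);print([(st[q].tolist()) for q in range(1,k) if st[q,4]>15])
E
```

```text
time: 25.3
eef_pos: [0.4306, 0.0752, 0.3424]
side blue [241 186   5   8  14] [242.9 189.6]
side blue [246 190   8   6  16] [249.6 192.5]
side blue [380 208  16  19 224] [387.3 216.5]
side red [375 180   6   7  35] [377.5 183.2]
side red [372 193  10  11  82] [376.9 198.6]
side red [367 194   4   7  13] [368.2 197. ]
bowl [[340.5, 242.4]]
jar [[370.7, 214.1], [206.7, 204.6]]
mug [[251.9, 197.7], [376.8, 260.6], [338.0, 238.9]]
bottle [[210.1, 205.7]]
spatula [[292.6, 271.7]]
kettle []
dish_low [[324.0, 296.7], [231.8, 236.8], [218.5, 182.2]]
scene blue [257 182  12  15 136] [262.9 188.8]
scene red [275 183   7   7  36] [277.9 186. ]
scene red [286 242  16  14 173] [293.7 248.5]
[[24, 3, 23, 10, 63], [80, 53, 32, 19, 232]]
```

```bash
python3 -c "
from bench import *
print(job_done())"
```

```text
the job is handed in; nothing more can be done
None
```

I've handed the job in: the lowest dish is on the gauge bed within about 1 mm of its place, the probe foot rests on its floor, the lever is locked over and the reading did not shift. The other two dishes are still in the dispenser. Three hard moments: my first grasp closed above the dish without touching it, the wrist force peaked at about 74 N (limit 120) seating the dish, and about 61 N pushing the lever to its stop.

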